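# Lengthen a telescoping leg by one hole

### The arm

A 7-joint arm with a two-finger parallel gripper is mounted at the origin on the work surface. World frame = base frame: x ahead of the robot, y to its left, z up, the work surface at z = 0. Lengths are in m, angles in degrees, forces in N, time in s.
With the tool pointing down it reaches from about 0.425 to 0.875 m from the base axis. Payload 4.7 kg.
Tool frame: the origin (TCP) lies at the very end of the fingers, on their centre line; the grasp point (between the pads) lies 19 mm behind it; z points along the fingers, y is the line along which they close (so a half turn about z gives the same grasp; the last joint's range is limited). The gripper opens to 87 mm and grips with 3 to 60 N. Pads are 19 mm wide; open, the fingers measure 117 mm over their backs; the gripper's body (75 mm by 190 mm) begins 51 mm behind the grasp point.
Start: joints at [64.406, 18.392, -4.016, 83.108, 1.295, 78.541, -3.26], TCP at [0.289, -0.582, 0.223] pointing down, gripper open.
Joint ranges: [-163.93, 163.93], [-17.29, 119.83], [-79.2, 71.16], [3.27, 140.29], [-89.18, 269.18], [5.43, 117.66], [-154.24, 154.24]. Speed limits (degrees/s): [147.25, 147.25, 180, 180, 180, 180, 180].

### API

Orientations are given as [roll, pitch, yaw] about the fixed x, y, z axes, in that order (R = Rz(yaw) Ry(pitch) Rx(roll)).
In Python, from cell import get_obs, eyes, env gives the robot as it stands.
- The arm moves only by the tool servo_tool, never from a script. Its argument "series" is a list that holds one entry, the list of rows, each a list of 7 numbers: the shift along the tool's x, y, z in units of 300 mm (1.0 is 300 mm), then the turn, a rotation vector about the tool's x, y, z in units of pi rad (1.0 is pi rad), then the opening, from 0 (shut) to 1 (fully open). In form: [[[tx, ty, tz, wx, wy, wz, gripper], ...]]. A call has 1 to 12 rows; each row is the pose to reach, as a shift and turn from the pose commanded when the call began, along the tool's axes at that moment, turning the shorter way round; what a row does not reach only later rows make up. A row lasts 1/12 s, in which the tool goes at most 41.7 mm and 7.16 degrees, less where a joint would pass 70% of its speed; a pose out of reach is approached as far as the arm can. A call with a number of a shift or a turn outside -1 to 1 is refused whole. A call with a gripper value outside its range is refused whole. The fingers move at their own pace and stop on an object; "grip_force" is the grip in N (left out, the last holds). Time passes only in rows, so rows that repeat a pose let the fingers close. It gives the time, the measured TCP pose, the force, the opening and the grip force at its end, in the units of the state.
- get_obs(): the state, without advancing time (a new reading comes with each control period).
- eyes.read_camera(name): name is "side" or "top"; returns a dict with "frame" (400x640x3 uint8, red, green, blue), "depth" (400x640 float32, m along the optical axis (not along the pixel's ray), 0 where there is no reading), "fx", "fy", "cx", "cy" (pixels), "origin" and "rotation" of the camera in the world. Camera axes: x right, y down, z forward; pixel columns grow to the right and rows downward; lengths in m; the calibration is good to about 2 mm. A picture is of the moment at which its call begins.
- env.sign_off(): hands the job in; it is judged then, once.
The state is a dict: "time_s": time; "qpos": joint angles; "joint_velocities": joint speeds; "effort": joint torques, N m; "tool_pos": TCP position; "tool_rot": TCP orientation; "force": force on the tool from outside, world axes, zero at the start; "wrist_torque": the same for the moment, N m; "grip_width": finger opening in m; "grasp_force": force on a finger pad.
Only numpy, scipy, OpenCV 4.12 (cv2) and the standard library are available. Lean on these libraries where they do the work, as an engineer would, in place of code of your own. Each camera call takes 0.05 s, during which the arm holds its last target. There are 200 camera calls.

### The job

Lengthen the telescoping leg held in the bench clamp: squeeze in its two snap buttons, one on each side, and draw the outer sleeve away from the clamp until both buttons pop out through the next pair of holes, then let go. Draw gently: never drag hard on the buttons, neither before they are in nor once they have caught, and do not shove the things lying around.

Things in the scene. Friction and masses are not known exactly. Their poses are not given: they have to be found in the camera images.
- stand: Fixed bench clamp (steel base 110 x 120 mm, post, aluminium cap 62 mm wide, 103 mm high) holding a level telescoping leg. Origin: on the table straight below the two buttons. +y runs along the leg from clamp to rubber foot, the way the sleeve is drawn out; x level across the leg; z up. Clamp fills y = -250 to -130 mm, above the base only -220 to -160. Inner tube: black, 25 mm square, fixed
- clip (a point): Point on the leg's axis, 80 mm above the table, midway between the two snap buttons; fixed to the inner tube. The buttons are steel, round-nosed (5 mm radius), 10 mm wide, and stick 5 mm out of the sleeve on the +x and -x sides of the leg (40 mm over both noses). Nothing stands under the sleeve or within 70 mm beside the buttons but the table and, on the -x side, the low offcut
- foot (a point): Centre of the outer end of the rubber foot (36 mm square, 26 mm long) on the outer sleeve. Sleeve: 30 mm square steel tube, 1.5 mm walls, its axis 80 mm above the table, from 217 mm to 22 mm behind this point; it slides along the stand's y only. Its first pair of 12 mm wide holes lies 97 mm behind this point, one in each side
- mouth (a point): Centre of the sleeve's open end, towards the clamp. The next pair of 12 mm wide holes is in an aluminium plate (71 mm long, 1 mm proud of the sleeve, two screws on top) near this end. Where the plate sits differs from leg to leg: these holes lie 36 to 64 mm from this point
- sleeve (a joint): How far the sleeve is drawn out, m: about 0 at the start (buttons in the first holes), stop at 0.105. 6 N of friction. The buttons pop out through the next holes after 56 to 84 mm of travel (differs from leg to leg) and then block the sleeve, with 1 mm of play each way; the catch is felt as a sharp rise in the pull. Over 25 N of pull on the caught buttons is too hard
- button_far (a joint): How far the button on the +x side is pushed in, m: 0 = out, 0.005 = nose flush with the sleeve's side, 0.0065 = held in under the wall, 0.008 = stop. Spring 2 N out, 4 N flush. With both noses flush (pads shut on the sleeve's sides) they slip under the hole's edge as the sleeve is drawn with 10 to 20 N in all; a nose 2 mm proud jams. Once under the wall it needs no pressing
- button_near (a joint): The same for the button on the -x side of the leg
- mug: White mug, 80 mm wide, 90 mm high, loose beside the leg; to be left alone. Origin at the centre of its foot
- offcut: Loose piece of pale timber 45 x 140 x 20 mm lying on the table beside the leg; to be left alone. Origin at the centre of its underside
- wrench: Loose steel wrench lying on the table beside the leg; to be left alone. Origin at the centre of its underside

How it is judged:
By the outcome, as a careful person would: the job done as asked, in the order asked, and still so for the second after the job is handed in, with the robot touching nothing.
It also fails if it takes over 58 s, if anything falls off the work surface, if the arm or the gripper's body presses on something with over 40 N, if the wrist force passes 120 N, or if a joint passes its speed limit or range.

## Working session

There is one attempt and no reset: what is moved stays moved. The work goes in short steps, Python scripts to look and compute and a tool call to move; the robot and the scene stay as the last step left them, time stands still between calls to the robot, and variables do not carry over. Pictures are saved under pics/ and viewed, at most 10 in all, crops included, and the job is handed in when it is done.

Besides the shell and the picture viewer there is one more tool, called after "Request:" by a JSON object that holds its "method" and its "body". servo_tool: Moves the arm, as the interface text tells. Shifts and turns lie within -1 to 1; 1 stands for 300 mm of shift or pi rad of turn. Its arguments: {"type":"object","properties":{"series":{"type":"array"},"grip_force":{"type":"number"}},"required":["series"]}

```bash
mkdir -p pics
cat > h.py <<'E'
import numpy as np, cv2
from cell import get_obs, eyes, env
def cam(n):
    c=eyes.read_camera(n); c['R']=np.array(c['rotation']).reshape(3,3); c['o']=np.array(c['origin']); return c
def pts(c):
    v,u=np.mgrid[:400,:640]; d=c['depth']
    p=np.stack([(u-c['cx'])/c['fx']*d,(v-c['cy'])/c['fy']*d,d],-1)
    return p@c['R'].T+c['o']
def ray(c,u,v,z):
    d=c['R']@np.array([(u-c['cx'])/c['fx'],(v-c['cy'])/c['fy'],1]); return c['o']+d*(z-c['o'][2])/d[2]
E
python3 - <<'E'
from h import *
o=get_obs();print(o['tool_pos'],o['tool_rot'],o['grip_width'],o['time_s'])
for n in('top','side'):
    c=cam(n);cv2.imwrite(f'pics/{n}0.png',c['frame'][:,:,::-1]);np.savez(f'{n}0.npz',**c);print(n,c['o'],c['R'].round(3).tolist(),c['fx'])
E
```

```text
[ 0.28873905 -0.58173151  0.22144558] [-1.79891205e+02  5.56895950e-03  2.64039434e+01] 0.08684027774873017 0.0Traceback (most recent call last):
  File "<stdin>", line 4, in <module>
  File "h.py", line 4, in cam
    c=eyes.read_camera(n); c['R']=np.array(c['rotation']).reshape(3,3); c['o']=np.array(c['origin']); return c
                                  ~~~~~~~~~~~~~~~~~~~~~~~~~~~~~~~^^^^^
ValueError: cannot reshape array of size 3 into shape (3,3)
```

Rotation is given as roll, pitch, yaw.

```bash
sed -i "s/np.array(c\['rotation'\]).reshape(3,3)/Rn.from_euler('xyz',c['rotation'],degrees=True).as_matrix()/; 1a from scipy.spatial.transform import Rotation as Rn" h.py
python3 - <<'E'
from h import *
for n in('top','side'):
    c=cam(n);cv2.imwrite(f'pics/{n}0.png',c['frame'][:,:,::-1]);np.savez(f'{n}0.npz',**c);print(n,c['rotation'],c['o'],c['R'].round(3).tolist(),c['fx'])
    P=pts(c); print(P[200,320],P[300,320],P[200,200],P[350,500])
E
```

```text
top [-1.69122703e+02  3.48905029e-02 -9.08329682e+01] [ 0.45521712 -0.05290896  0.85375947] [[-0.015, -0.982, 0.189], [-1.0, 0.014, -0.002], [-0.001, -0.189, -0.982]] 406.76435116049464
[ 0.59948938 -0.06464818  0.09811945] [ 0.4104076  -0.06265968 -0.00192346] [0.6217283  0.18990159 0.0012955 ] [ 0.30853388 -0.41955669  0.00113839]
side [-137.89288351    0.88435653 -152.96123997] [0.37294844 0.35009233 0.58580029] [[-0.891, -0.328, 0.315], [-0.455, 0.666, -0.592], [-0.015, -0.67, -0.742]] 392.9469389724265
[ 0.58332651 -0.04091722  0.09391747] [ 0.5234721   0.07946433 -0.00144574] [ 8.41070508e-01 -8.28598434e-03  3.49547628e-05] [2.47293599e-01 3.30426608e-02 1.62914150e-04]
```

View pics/top0.png

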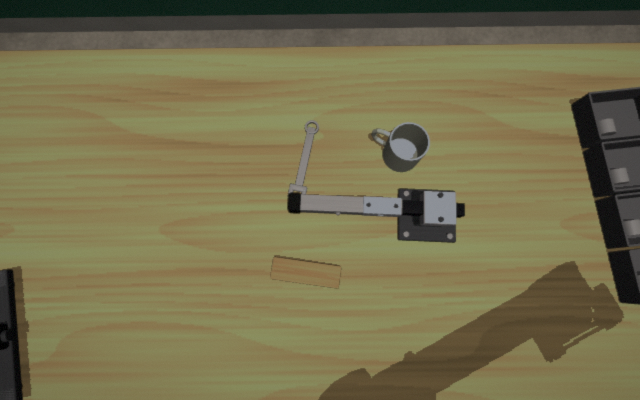

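View pics/side0.png

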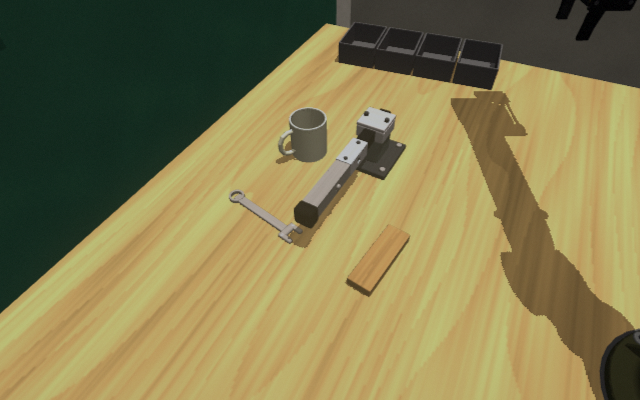

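The top view shows the foot at about (294,202), the buttons near (338,213), the plate from x≈364 to 402 and the clamp at (440,207). The wrench's head lies by the foot at (298,190), the offcut is at (306,272), and the mug is at (405,145). In the side view the near button is around (338,186).

Run:
```python
from h import *
out={}
for n in('top','side'):
    c=dict(np.load(f'{n}0.npz'));P=pts(c);g=c['frame'].astype(int)
    m=(P[...,2]>.089)&(P[...,2]<.102)&(c['depth']>0)&(abs(P[...,0]-.6)<.07)&(P[...,1]>-.16)&(P[...,1]<.1)
    # keep biggest component
    k,l,s,_=cv2.connectedComponentsWithStats(m.astype(np.uint8));b=1+np.argmax(s[1:,4]);m=l==b
    Q=P[m];print(n,s[b],'z',np.median(Q[:,2]))
    vx,vy,x0,y0=cv2.fitLine(Q[:,:2].astype(np.float32),cv2.DIST_HUBER,0,.01,.01).ravel()
    if vy<0:vx,vy=-vx,-vy
    a=np.array([vx,vy]);p0=np.array([x0,y0]);t=(Q[:,:2]-p0)@a;w=(Q[:,:2]-p0)@[vy,-vx]
    print('yaw of +y axis from world y (deg, ccw)',np.degrees(np.arctan2(-vx,vy)),'ends',p0+a*t.min(),p0+a*t.max(),'w',np.percentile(w,[1,50,99]))
    # brightness along axis at top z=.095
    for tt in np.arange(t.min()-.01,t.max()+.012,.004):
        r=[]
        q=np.array([*(p0+a*tt),.0955]);d=c['R'].T@(q-c['o']);u=int(round(d[0]/d[2]*c['fx']+c['cx']));v=int(round(d[1]/d[2]*c['fy']+c['cy']))
        print(round((tt-t.max())*1000),u,v,g[v,u].tolist(),round(P[v,u,2],3),end=' | ')
    print()
for n,box in(('side',(270,120,420,240)),('top',(280,180,470,250))):
    f=cv2.imread(f'pics/{n}0.png');x,y,X,Y=box;cv2.imwrite(f'pics/{n}crop.png',cv2.resize(f[y:Y,x:X],None,fx=4,fy=4,interpolation=2))
```

```text
top [ 287  193   84   21 1386] z 0.09631219554258197
yaw of +y axis from world y (deg, ccw) -3.1785831 ends [ 0.58910928 -0.15971835] [ 0.59788843 -0.00163155] w [-1.59082434e-02  4.88525411e-05  1.59505687e-02]
-168 376 205 [142, 146, 152] 0.1 | -164 373 205 [141, 145, 151] 0.097 | -160 371 205 [133, 136, 142] 0.1 | -156 369 205 [62, 59, 61] 0.1 | -152 367 205 [65, 65, 66] 0.099 | -148 365 205 [137, 141, 147] 0.096 | -144 363 205 [130, 130, 134] 0.097 | -140 361 205 [138, 133, 130] 0.094 | -136 359 204 [138, 134, 130] 0.097 | -132 357 204 [138, 133, 129] 0.098 | -128 354 204 [135, 131, 128] 0.097 | -124 352 204 [137, 132, 129] 0.095 | -120 350 204 [135, 131, 128] 0.096 | -116 348 204 [136, 132, 129] 0.094 | -112 346 204 [137, 133, 129] 0.096 | -108 344 204 [136, 131, 127] 0.096 | -104 342 204 [135, 130, 127] 0.098 | -100 340 204 [135, 131, 128] 0.096 | -96 338 204 [136, 130, 127] 0.095 | -92 335 204 [135, 132, 129] 0.096 | -88 333 203 [134, 129, 126] 0.096 | -84 331 203 [136, 132, 129] 0.096 | -80 329 203 [134, 129, 127] 0.097 | -76 327 203 [134, 130, 127] 0.097 | -72 325 203 [134, 
[... 1883 characters left out ...]
, 144] 0.094 | -66 322 188 [163, 153, 144] 0.095 | -62 321 189 [163, 154, 145] 0.094 | -58 320 191 [163, 153, 143] 0.094 | -54 319 192 [163, 154, 144] 0.093 | -50 317 194 [162, 155, 145] 0.094 | -46 316 195 [163, 154, 145] 0.094 | -42 315 197 [161, 153, 143] 0.094 | -38 314 198 [162, 153, 143] 0.095 | -34 313 200 [164, 156, 145] 0.095 | -30 311 202 [163, 153, 145] 0.096 | -26 310 203 [143, 136, 126] 0.094 | -22 309 205 [53, 48, 34] 0.096 | -18 308 206 [54, 47, 32] 0.096 | -14 306 208 [56, 49, 35] 0.097 | -10 305 209 [56, 50, 35] 0.097 | -6 304 211 [54, 47, 32] 0.096 | -2 303 213 [54, 49, 33] 0.094 | 2 301 214 [54, 47, 31] 0.092 | 6 300 216 [50, 45, 28] 0.086 | 10 299 218 [51, 44, 29] 0.079 |
```

View pics/sidecrop.png

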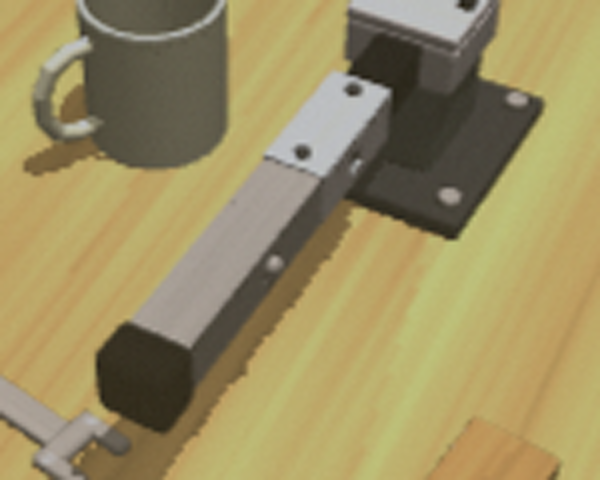

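View pics/topcrop.png

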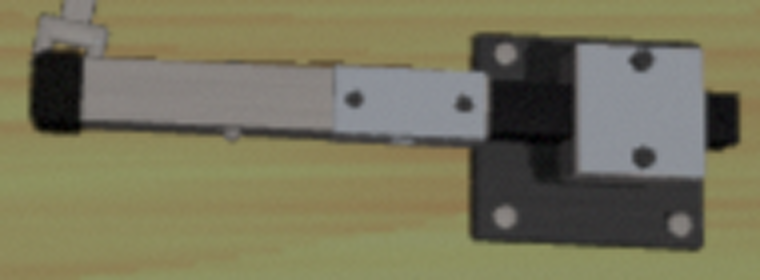

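The side crop shows the near button at full-image (338.5,185.7) and the next hole at (359,160.5). The top crop has the button nose at (338,213) and the plate from x=363.5 to 402.

Run:
```python
from h import *
T=dict(np.load('top0.npz'));S=dict(np.load('side0.npz'))
a=np.array([np.sin(np.radians(3.13)),np.cos(np.radians(3.13))])
pr=lambda s,r:print(s,r.round(4),'along',round(float(r[:2]@a),4))
pr('btn side',ray(S,338.5,185.7,.08));pr('btn top',ray(T,338,213.2,.08))
pr('hole side',ray(S,359,160.5,.08))
pr('footend top',ray(T,287.6,202.5,.098)); pr('sleeve/foot top',ray(T,300.3,202,.095)); pr('sleeve/foot side',ray(S,310,203.7,.095))
pr('mouth top',ray(T,402,206.5,.096));pr('plate top',ray(T,363.5,205.5,.096))
pr('plate side',ray(S,343.2,162,.096));pr('mouth side',ray(S,360,140,.096))
for f in(S,T):pass
o=get_obs();print(o['tool_pos'],o['tool_rot'])
tgt=np.array([.5915,-.098,.10]);R=Rn.from_euler('xyz',o['tool_rot'],degrees=True)
for yaw in(90-3.13,-90-3.13,-3.13):
    pass
# want tool y along leg x (world yaw -3.13)
from itertools import product
for k in(0,180):
    D=Rn.from_euler('xyz',[180,0,-3.13+k],degrees=True); 
    print(k,'tool y',D.apply([0,1,0]).round(3),'rotvec/pi',((R.inv()*D).as_rotvec()/np.pi).round(4))
for yw in(86.87,-93.13):
    D=Rn.from_euler('xyz',[180,0,yw],degrees=True)
    print(yw,'tool y',D.apply([0,1,0]).round(3),'tool x',D.apply([1,0,0]).round(3),'rotvec/pi',((R.inv()*D).as_rotvec()/np.pi).round(4),'shift/.3',(R.inv().apply(tgt-o['tool_pos'])/.3).round(4))
print(o['qpos'])
```

```text
btn side [ 0.5753 -0.0973  0.08  ] along -0.0658
btn top [ 0.5766 -0.0991  0.08  ] along -0.0675
hole side [ 0.5689 -0.1749  0.08  ] along -0.1436
footend top [ 0.5956 -0.0034  0.098 ] along 0.0292
sleeve/foot top [ 0.5968 -0.0273  0.095 ] along 0.0054
sleeve/foot side [ 0.594  -0.0253  0.095 ] along 0.0072
mouth top [ 0.5851 -0.2195  0.096 ] along -0.1872
plate top [ 0.5881 -0.1468  0.096 ] along -0.1144
plate side [ 0.5871 -0.1418  0.096 ] along -0.1095
mouth side [ 0.5844 -0.2134  0.096 ] along -0.1811
[ 0.2887937  -0.58187938  0.22172914] [-1.79919872e+02  5.63503641e-03  2.64039466e+01]
0 tool y [-0.055 -0.999  0.   ] rotvec/pi [-4.000e-04  1.000e-04  1.641e-01]
180 tool y [0.055 0.999 0.   ] rotvec/pi [-2.000e-04 -6.000e-04 -8.359e-01]
86.87 tool y [ 0.999 -0.055  0.   ] tool x [0.055 0.999 0.   ] rotvec/pi [-4.000e-04 -2.000e-04 -3.359e-01] shift/.3 [ 1.6211 -0.9954  0.407 ]
-93.13 tool y [-0.999  0.055  0.   ] tool x [-0.055 -0.999  0.   ] rotvec/pi [-2.000e-04  5.000e-04  6.641e-01] shift/.3 [ 1.6211 -0.9954  0.407 ]
[64.40688948 18.42870531 -4.01462364 83.15773555  1.29545612 78.53891974
 -3.25776617]
```

Request:
{"method": "servo_tool", "body": {"series": [[[0.5, -0.3, 0.05, 0, 0, -0.168, 1], [0.99, -0.605, 0.1, 0, 0, -0.336, 1], [0.99, -0.605, 0.1, 0, 0, -0.336, 1], [0.99, -0.605, 0.1, 0, 0, -0.336, 1], [0.99, -0.605, 0.1, 0, 0, -0.336, 1], [0.99, -0.605, 0.1, 0, 0, -0.336, 1], [0.99, -0.605, 0.1, 0, 0, -0.336, 1], [0.99, -0.605, 0.1, 0, 0, -0.336, 1], [0.99, -0.605, 0.1, 0, 0, -0.336, 1], [0.99, -0.605, 0.1, 0, 0, -0.336, 1], [0.99, -0.605, 0.1, 0, 0, -0.336, 1], [0.99, -0.605, 0.1, 0, 0, -0.336, 1]]]}}

```text
time_s: 1.15
tool_pos: [0.4733, -0.2894, 0.1924]
tool_rot: [-180.0, 0.1, 86.7]
force: [1.0, -1.4, 0.5]
grip_width: 0.0868
grasp_force: 0.0
```

```bash
cat > d.py <<'E'
from h import *
import sys
def delta(t,yaw=86.87):
    o=get_obs();R=Rn.from_euler('xyz',o['tool_rot'],degrees=True);D=Rn.from_euler('xyz',[180,0,yaw],degrees=True)
    print('t',o['time_s'],'pos',np.round(o['tool_pos'],4),'rot',np.round(o['tool_rot'],2),'F',np.round(o['force'],1),'w',o['grip_width'],'gf',o['grasp_force'])
    print('shift',(R.inv().apply(np.array(t)-o['tool_pos'])/.3).round(4),'turn',((R.inv()*D).as_rotvec()/np.pi).round(4))
if __name__=='__main__': delta([float(x) for x in sys.argv[1:4]])
E
python3 d.py .592 -.098 .14
```

```text
t 1.15 pos [ 0.4733 -0.2894  0.1924] rot [-1.7995e+02  6.0000e-02  8.6700e+01] F [ 1.  -1.4  0.5] w 0.08680160376852415 gf 0.0
shift [0.6597 0.3585 0.1737] turn [-0.0003  0.0003 -0.0009]
```

Request:
{"method": "servo_tool", "body": {"series": [[[0.3, 0.16, 0.05, 0, 0, 0, 1], [0.66, 0.358, 0.17, 0, 0, -0.001, 1], [0.66, 0.358, 0.17, 0, 0, -0.001, 1], [0.66, 0.358, 0.17, 0, 0, -0.001, 1], [0.66, 0.358, 0.17, 0, 0, -0.001, 1], [0.66, 0.358, 0.17, 0, 0, -0.001, 1], [0.66, 0.358, 0.17, 0, 0, -0.001, 1], [0.66, 0.358, 0.17, 0, 0, -0.001, 1], [0.66, 0.358, 0.17, 0, 0, -0.001, 1], [0.66, 0.358, 0.17, 0, 0, -0.001, 1]]]}}

```text
time_s: 1.98
tool_pos: [0.5918, -0.0992, 0.1417]
tool_rot: [-180.0, 0.1, 86.8]
force: [-0.7, 0.1, -0.3]
grip_width: 0.0872
grasp_force: 0.0
```

```bash
python3 d.py .592 -.0985 .061
python3 - <<'E'
from h import *
c=cam('top');cv2.imwrite('pics/t1.png',cv2.resize(c['frame'][150:270,250:440,::-1],None,fx=4,fy=4,interpolation=2))
c=cam('side');cv2.imwrite('pics/s1.png',cv2.resize(c['frame'][100:250,260:450,::-1],None,fx=4,fy=4,interpolation=2))
E
```

```text
t 1.9833 pos [ 0.5918 -0.0992  0.1417] rot [-1.800e+02  1.000e-01  8.678e+01] F [-0.7  0.1 -0.3] w 0.08724019794466988 gf 0.0
shift [0.0028 0.0006 0.269 ] turn [-0.      0.0005 -0.0005]
```

View pics/s1.png

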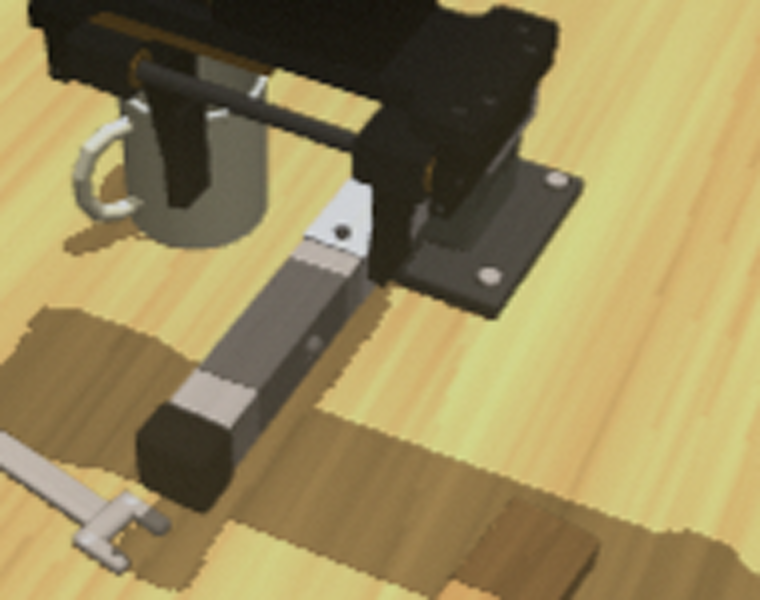

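The side view shows the fingers straddling the sleeve above the button at crop (313,343), clear of the mug and offcut. Next I descend.

Request:
{"method": "servo_tool", "body": {"series": [[[-0.003, 0.0, 0.08, 0, 0, 0, 1], [-0.003, 0.0, 0.16, 0, 0, 0, 1], [-0.003, 0.0, 0.22, 0, 0, 0, 1], [-0.003, 0.0, 0.269, 0, 0, 0, 1], [-0.003, 0.0, 0.269, 0, 0, 0, 1], [-0.003, 0.0, 0.269, 0, 0, 0, 1]]]}}

```text
time_s: 2.58
tool_pos: [0.5916, -0.0976, 0.0606]
tool_rot: [-179.9, 0.0, 87.0]
force: [0.9, 0.3, -0.2]
grip_width: 0.0872
grasp_force: 0.0
```

```bash
python3 d.py .592 -.1 .061
python3 - <<'E'
from h import *
c=cam('side');cv2.imwrite('pics/s2.png',cv2.resize(c['frame'][120:240,270:420,::-1],None,fx=5,fy=5,interpolation=2))
E
```

```text
t 2.5833 pos [ 0.5916 -0.0976  0.0606] rot [-1.7993e+02  1.0000e-02  8.6980e+01] F [ 0.9  0.3 -0.2] w 0.08722842995546462 gf 0.0
shift [-0.0079  0.0017 -0.0013] turn [-0.0004  0.0001  0.0006]
```

View pics/s2.png

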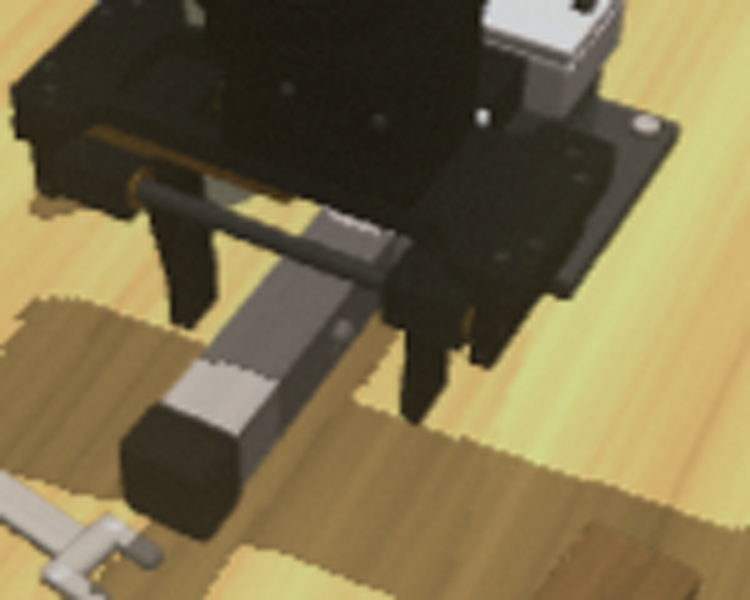

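The near button is at crop (342,328), level with the near fingertip and clear of everything. I'll average the pose noise before closing.

Run:
```python
from h import *
L=[]
for _ in range(8):
    eyes.read_camera('top');o=get_obs();L.append(np.r_[o['tool_pos'],o['force']])
L=np.array(L);print(L.mean(0).round(4),L.std(0).round(4))
```

```text
[ 0.593  -0.0969  0.062  -0.1689 -0.2873 -0.008 ] [3.000e-04 2.000e-04 4.000e-04 4.842e-01 5.849e-01 4.739e-01]
```

Request:
{"method": "servo_tool", "body": {"series": [[[-0.009, -0.003, 0.003, 0, 0, 0, 1], [-0.009, -0.003, 0.003, 0, 0, 0, 1], [-0.009, -0.003, 0.003, 0, 0, 0, 0.5], [-0.009, -0.003, 0.003, 0, 0, 0, 0.5], [-0.009, -0.003, 0.003, 0, 0, 0, 0.5], [-0.009, -0.003, 0.003, 0, 0, 0, 0.0], [-0.009, -0.003, 0.003, 0, 0, 0, 0.0], [-0.009, -0.003, 0.003, 0, 0, 0, 0.0], [-0.009, -0.003, 0.003, 0, 0, 0, 0.0], [-0.009, -0.003, 0.003, 0, 0, 0, 0.0]]], "grip_force": 15}}

```text
time_s: 3.87
tool_pos: [0.5913, -0.0993, 0.06]
tool_rot: [180.0, 0.0, 87.1]
force: [2.1, -0.5, -1.0]
grip_width: 0.0416
grasp_force: 1.1
```

Request:
{"method": "servo_tool", "body": {"series": [[[0, 0, 0, 0, 0, 0, 0], [0, 0, 0, 0, 0, 0, 0], [0, 0, 0, 0, 0, 0, 0], [0, 0, 0, 0, 0, 0, 0], [0, 0, 0, 0, 0, 0, 0], [0, 0, 0, 0, 0, 0, 0]]]}}

```text
time_s: 4.37
tool_pos: [0.5928, -0.0993, 0.0601]
tool_rot: [179.8, -0.0, 87.1]
force: [5.7, -0.1, -3.9]
grip_width: 0.0298
grasp_force: 15.0
```

```bash
python3 d.py .592 -.1 .061
```

```text
t 4.3667 pos [ 0.5928 -0.0993  0.0601] rot [ 1.7982e+02 -1.0000e-02  8.7050e+01] F [ 5.7 -0.1 -3.9] w 0.0297705618531795 gf 14.98900084035995
shift [-0.0023 -0.0024 -0.0031] turn [ 0.001  -0.0001  0.001 ]
```

Request:
{"method": "servo_tool", "body": {"series": [[[0, 0.003, 0.001, 0, 0, 0, 0], [0, 0.003, 0.001, 0, 0, 0, 0], [0, 0.003, 0.001, 0, 0, 0, 0], [0, 0.003, 0.001, 0, 0, 0, 0]]], "grip_force": 35}}

```text
time_s: 4.7
tool_pos: [0.5928, -0.0993, 0.0601]
tool_rot: [179.9, 0.0, 87.1]
force: [3.2, 0.2, 0.3]
grip_width: 0.0298
grasp_force: 35.0
```

Request:
{"method": "servo_tool", "body": {"series": [[[0.002, 0, 0, 0, 0, 0, 0], [0.004, 0, 0, 0, 0, 0, 0], [0.006, 0, 0, 0, 0, 0, 0], [0.008, 0, 0, 0, 0, 0, 0]]]}}

```text
time_s: 5.03
tool_pos: [0.5927, -0.0993, 0.06]
tool_rot: [179.9, 0.2, 87.0]
force: [3.0, -5.2, 1.4]
grip_width: 0.0297
grasp_force: 35.0
```

Request:
{"method": "servo_tool", "body": {"series": [[[0.004, 0, 0, 0, 0, 0, 0], [0.008, 0, 0, 0, 0, 0, 0], [0.012, 0, 0, 0, 0, 0, 0], [0.012, 0, 0, 0, 0, 0, 0]]]}}

```text
time_s: 5.37
tool_pos: [0.5927, -0.0991, 0.06]
tool_rot: [179.9, 0.4, 86.9]
force: [3.2, -10.8, -0.3]
grip_width: 0.0296
grasp_force: 35.0
```

Request:
{"method": "servo_tool", "body": {"series": [[[0.002, 0, 0, 0, 0, 0, 0], [0.005, 0, 0, 0, 0, 0, 0], [0.007, 0, 0, 0, 0, 0, 0], [0.007, 0, 0, 0, 0, 0, 0]]]}}

```text
time_s: 5.7
tool_pos: [0.5928, -0.098, 0.06]
tool_rot: [179.9, 0.4, 86.9]
force: [3.1, -11.6, 0.9]
grip_width: 0.0294
grasp_force: 35.0
```

Request:
{"method": "servo_tool", "body": {"series": [[[0.002, 0, 0, 0, 0, 0, 0], [0.005, 0, 0, 0, 0, 0, 0], [0.007, 0, 0, 0, 0, 0, 0], [0.007, 0, 0, 0, 0, 0, 0]]]}}

```text
time_s: 6.03
tool_pos: [0.5929, -0.0965, 0.06]
tool_rot: [179.9, 0.5, 86.8]
force: [3.2, -12.3, 1.2]
grip_width: 0.0295
grasp_force: 35.0
```

Request:
{"method": "servo_tool", "body": {"series": [[[0.003, 0, 0, 0, 0, 0, 0], [0.006, 0, 0, 0, 0, 0, 0], [0.008, 0, 0, 0, 0, 0, 0], [0.008, 0, 0, 0, 0, 0, 0]]]}}

```text
time_s: 6.37
tool_pos: [0.5929, -0.0961, 0.06]
tool_rot: [179.9, 0.6, 86.8]
force: [3.5, -16.0, 0.1]
grip_width: 0.0297
grasp_force: 35.0
```

Request:
{"method": "servo_tool", "body": {"series": [[[0.003, 0, 0, 0, 0, 0, 0], [0.006, 0, 0, 0, 0, 0, 0], [0.008, 0, 0, 0, 0, 0, 0], [0.008, 0, 0, 0, 0, 0, 0]]]}}

```text
time_s: 6.7
tool_pos: [0.593, -0.0956, 0.06]
tool_rot: [179.9, 0.7, 86.7]
force: [2.7, -17.4, 0.3]
grip_width: 0.0296
grasp_force: 35.0
```

```bash
cat > s.py <<'E'
from h import *
# sleeve travel: foot front/sleeve edge along leg axis from top view at z=.095, plus plate edges
a=np.array([np.sin(np.radians(3.13)),np.cos(np.radians(3.13))]); 
def edge(c,lo=-.03,hi=.14):
    g=cv2.GaussianBlur(c['frame'],(3,3),0).astype(float).mean(2).astype(np.float32); s=np.arange(lo,hi,.0005)
    V=0
    for w in np.linspace(-.009,.009,7):
        q=np.c_[np.array([.5979,-.0016])+ s[:,None]*a+w*np.array([a[1],-a[0]]),np.full(len(s),.096)]
        d=(q-c['o'])@c['R'];u=d[:,0]/d[:,2]*c['fx']+c['cx'];v=d[:,1]/d[:,2]*c['fy']+c['cy']
        V=V+cv2.remap(g,u.astype(np.float32)[None],v.astype(np.float32)[None],1)[0]/7
    # sleeve->foot: midpoint crossing, light (130) to dark (17)
    i=np.argmax((V[:-1]>=73)&(V[1:]<73)); return s[i]*1000
if __name__=='__main__':
    e0=edge(dict(np.load('top0.npz')));e=edge(cam('top'));print('start',e0,'now',e,'travel',e-e0)
    o=get_obs();print(o['tool_pos'].round(4),o['force'].round(1),o['grip_width'])
E
python3 s.py
```

```text
start -25.499999999999996 now -21.499999999999993 travel 4.0000000000000036
[ 0.593  -0.0956  0.06  ] [  3.  -17.7  -0.2] 0.029701012606855624
```

Request:
{"method": "servo_tool", "body": {"series": [[[0.003, 0, 0, 0, 0, 0, 0], [0.005, 0, 0, 0, 0, 0, 0], [0.007, 0, 0, 0, 0, 0, 0], [0.007, 0, 0, 0, 0, 0, 0]]]}}

```text
time_s: 7.08
tool_pos: [0.593, -0.0943, 0.06]
tool_rot: [179.9, 0.8, 86.7]
force: [2.8, -16.5, -0.0]
grip_width: 0.0295
grasp_force: 35.0
```

Request:
{"method": "servo_tool", "body": {"series": [[[0.003, 0, 0, 0, 0, 0, 0], [0.005, 0, 0, 0, 0, 0, 0], [0.007, 0, 0, 0, 0, 0, 0], [0.007, 0, 0, 0, 0, 0, 0]]]}}

```text
time_s: 7.42
tool_pos: [0.5934, -0.0869, 0.06]
tool_rot: [179.9, 0.4, 86.8]
force: [3.6, -11.4, 1.2]
grip_width: 0.0295
grasp_force: 35.0
```

Request:
{"method": "servo_tool", "body": {"series": [[[0.008, 0, 0, 0, 0, 0, 0], [0.018, 0, 0, 0, 0, 0, 0], [0.028, 0, 0, 0, 0, 0, 0], [0.038, 0, 0, 0, 0, 0, 0], [0.048, 0, 0, 0, 0, 0, 0], [0.058, 0, 0, 0, 0, 0, 0], [0.068, 0, 0, 0, 0, 0, 0], [0.078, 0, 0, 0, 0, 0, 0], [0.088, 0, 0, 0, 0, 0, 0], [0.098, 0, 0, 0, 0, 0, 0], [0.104, 0, 0, 0, 0, 0, 0], [0.108, 0, 0, 0, 0, 0, 0]]], "grip_force": 30}}

```text
time_s: 8.42
tool_pos: [0.5953, -0.0548, 0.06]
tool_rot: [179.9, 0.5, 86.8]
force: [3.0, -11.1, 2.2]
grip_width: 0.0296
grasp_force: 30.0
```

```bash
python3 s.py
```

```text
start -25.499999999999996 now 18.000000000000043 travel 43.50000000000004
[ 0.5953 -0.0543  0.06  ] [  3.3 -10.5   1.4] 0.029806956365341593
```

Request:
{"method": "servo_tool", "body": {"series": [[[0.004, 0, 0, 0, 0, 0, 0], [0.009, 0, 0, 0, 0, 0, 0], [0.014, 0, 0, 0, 0, 0, 0], [0.019, 0, 0, 0, 0, 0, 0], [0.024, 0, 0, 0, 0, 0, 0], [0.028, 0, 0, 0, 0, 0, 0], [0.032, 0, 0, 0, 0, 0, 0]]]}}

```text
time_s: 9.05
tool_pos: [0.5959, -0.0448, 0.06]
tool_rot: [179.9, 0.4, 86.8]
force: [4.0, -10.6, 0.0]
grip_width: 0.03
grasp_force: 30.0
```

Request:
{"method": "servo_tool", "body": {"series": [[[0.003, 0, 0, 0, 0, 0, 0], [0.006, 0, 0, 0, 0, 0, 0], [0.009, 0, 0, 0, 0, 0, 0], [0.012, 0, 0, 0, 0, 0, 0], [0.015, 0, 0, 0, 0, 0, 0]]]}}

```text
time_s: 9.47
tool_pos: [0.5961, -0.0401, 0.06]
tool_rot: [179.9, 0.4, 86.9]
force: [4.1, -10.5, 1.6]
grip_width: 0.0295
grasp_force: 30.0
```

Request:
{"method": "servo_tool", "body": {"series": [[[0.003, 0, 0, 0, 0, 0, 0], [0.006, 0, 0, 0, 0, 0, 0], [0.009, 0, 0, 0, 0, 0, 0], [0.012, 0, 0, 0, 0, 0, 0], [0.015, 0, 0, 0, 0, 0, 0]]]}}

```text
time_s: 9.88
tool_pos: [0.5964, -0.0356, 0.06]
tool_rot: [179.9, 0.4, 86.9]
force: [3.4, -10.4, 2.0]
grip_width: 0.0298
grasp_force: 30.0
```

Request:
{"method": "servo_tool", "body": {"series": [[[0.003, 0, 0, 0, 0, 0, 0], [0.006, 0, 0, 0, 0, 0, 0], [0.009, 0, 0, 0, 0, 0, 0], [0.012, 0, 0, 0, 0, 0, 0]]]}}

```text
time_s: 10.22
tool_pos: [0.5966, -0.032, 0.06]
tool_rot: [179.9, 0.4, 86.9]
force: [4.8, -10.1, 2.3]
grip_width: 0.0301
grasp_force: 30.0
```

Request:
{"method": "servo_tool", "body": {"series": [[[0.003, 0, 0, 0, 0, 0, 0], [0.006, 0, 0, 0, 0, 0, 0], [0.009, 0, 0, 0, 0, 0, 0], [0.012, 0, 0, 0, 0, 0, 0]]]}}

```text
time_s: 10.55
tool_pos: [0.5968, -0.0284, 0.06]
tool_rot: [179.9, 0.4, 86.9]
force: [3.8, -11.0, 0.9]
grip_width: 0.0299
grasp_force: 30.0
```

Request:
{"method": "servo_tool", "body": {"series": [[[0.003, 0, 0, 0, 0, 0, 0], [0.006, 0, 0, 0, 0, 0, 0], [0.009, 0, 0, 0, 0, 0, 0]]]}}

```text
time_s: 10.8
tool_pos: [0.597, -0.0258, 0.06]
tool_rot: [179.9, 0.4, 86.9]
force: [3.8, -11.1, 1.5]
grip_width: 0.0295
grasp_force: 30.0
```

Request:
{"method": "servo_tool", "body": {"series": [[[0.002, 0, 0, 0, 0, 0, 0], [0.004, 0, 0, 0, 0, 0, 0], [0.006, 0, 0, 0, 0, 0, 0], [0.008, 0, 0, 0, 0, 0, 0]]]}}

```text
time_s: 11.13
tool_pos: [0.5971, -0.0223, 0.06]
tool_rot: [179.9, 0.3, 86.9]
force: [4.2, -8.2, 1.6]
grip_width: 0.0298
grasp_force: 30.0
```

Request:
{"method": "servo_tool", "body": {"series": [[[0.002, 0, 0, 0, 0, 0, 0], [0.004, 0, 0, 0, 0, 0, 0], [0.006, 0, 0, 0, 0, 0, 0]]]}}

```text
time_s: 11.38
tool_pos: [0.5974, -0.0181, 0.06]
tool_rot: [179.9, 0.2, 87.0]
force: [4.8, -6.4, -0.2]
grip_width: 0.0297
grasp_force: 30.0
```

```bash
python3 s.py
```

```text
start -25.499999999999996 now -30.0 travel -4.5000000000000036
[ 0.5974 -0.0182  0.06  ] [ 4.5 -5.4  0. ] 0.029613670461283274
```

Request:
{"method": "servo_tool", "body": {"series": [[[0.001, 0, 0, 0, 0, 0, 0], [0.002, 0, 0, 0, 0, 0, 0], [0.003, 0, 0, 0, 0, 0, 0], [0.003, 0, 0, 0, 0, 0, 0]]]}}

```text
time_s: 11.77
tool_pos: [0.5974, -0.0178, 0.06]
tool_rot: [179.9, 0.2, 86.9]
force: [4.4, -6.1, 1.5]
grip_width: 0.0296
grasp_force: 30.0
```

Run:
```python
from h import *
c=cam('side');cv2.imwrite('pics/s3.png',cv2.resize(c['frame'][110:260,240:430,::-1],None,fx=4,fy=4,interpolation=2))
```

```text
(no output)
```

View pics/s3.png

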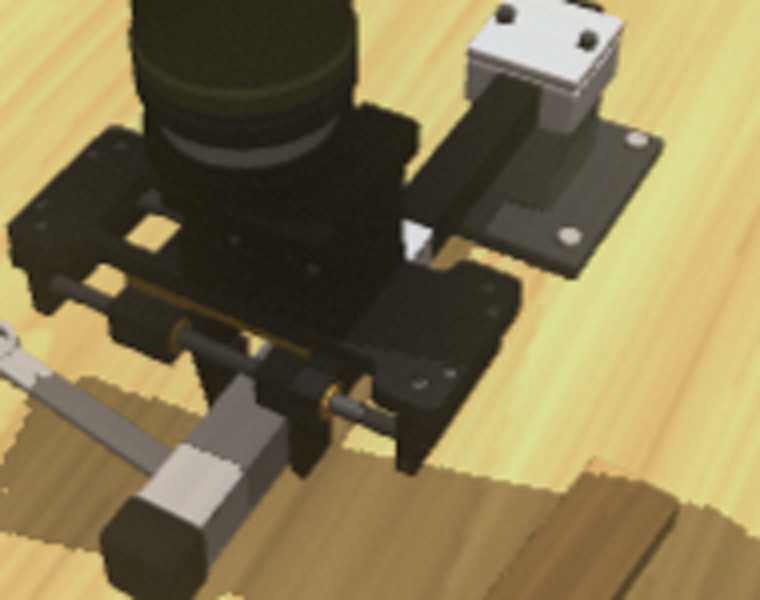

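The sleeve is out and nothing is disturbed, but the gripper hides the button, so I'll test the catch gently.

Request:
{"method": "servo_tool", "body": {"series": [[[0.002, 0, 0, 0, 0, 0, 0], [0.004, 0, 0, 0, 0, 0, 0], [0.004, 0, 0, 0, 0, 0, 0]]]}}

```text
time_s: 12.07
tool_pos: [0.5975, -0.0166, 0.06]
tool_rot: [179.9, 0.2, 86.9]
force: [3.5, -6.1, 1.1]
grip_width: 0.0297
grasp_force: 30.0
```

Request:
{"method": "servo_tool", "body": {"series": [[[0.002, 0, 0, 0, 0, 0, 0], [0.004, 0, 0, 0, 0, 0, 0], [0.004, 0, 0, 0, 0, 0, 0]]]}}

```text
time_s: 12.32
tool_pos: [0.5976, -0.016, 0.06]
tool_rot: [179.9, 0.3, 86.9]
force: [4.2, -6.5, 0.4]
grip_width: 0.0295
grasp_force: 30.0
```

Request:
{"method": "servo_tool", "body": {"series": [[[0.002, 0, 0, 0, 0, 0, 0], [0.004, 0, 0, 0, 0, 0, 0], [0.004, 0, 0, 0, 0, 0, 0]]]}}

```text
time_s: 12.57
tool_pos: [0.5975, -0.0159, 0.06]
tool_rot: [179.9, 0.3, 86.9]
force: [3.9, -7.7, 1.5]
grip_width: 0.0297
grasp_force: 30.0
```

Request:
{"method": "servo_tool", "body": {"series": [[[0.002, 0, 0, 0, 0, 0, 0], [0.004, 0, 0, 0, 0, 0, 0], [0.004, 0, 0, 0, 0, 0, 0]]]}}

```text
time_s: 12.82
tool_pos: [0.5975, -0.0157, 0.06]
tool_rot: [179.9, 0.4, 86.9]
force: [3.6, -10.5, 1.8]
grip_width: 0.0299
grasp_force: 30.0
```

Request:
{"method": "servo_tool", "body": {"series": [[[0.002, 0, 0, 0, 0, 0, 0], [0.005, 0, 0, 0, 0, 0, 0], [0.005, 0, 0, 0, 0, 0, 0]]]}}

```text
time_s: 13.07
tool_pos: [0.5976, -0.0157, 0.06]
tool_rot: [179.9, 0.5, 86.8]
force: [4.3, -12.5, 3.2]
grip_width: 0.0298
grasp_force: 30.0
```

Caught: the pull rises while the position holds. I'll relax the pull, open and lift.

Request:
{"method": "servo_tool", "body": {"series": [[[-0.005, 0, 0, 0, 0, 0, 0], [-0.01, 0, 0, 0, 0, 0, 0], [-0.014, 0, 0, 0, 0, 0, 0], [-0.014, 0, 0, 0, 0, 0, 0], [-0.014, 0, 0, 0, 0, 0, 0.8], [-0.014, 0, 0, 0, 0, 0, 0.8], [-0.014, 0, 0, 0, 0, 0, 0.8], [-0.014, 0, 0, 0, 0, 0, 0.8], [-0.014, 0, 0, 0, 0, 0, 0.8], [-0.014, 0, 0, 0, 0, 0, 0.8], [-0.014, 0, 0, 0, 0, 0, 0.8], [-0.014, 0, 0, 0, 0, 0, 0.8]]]}}

```text
time_s: 14.07
tool_pos: [0.5965, -0.012, 0.0596]
tool_rot: [-180.0, 0.0, 87.1]
force: [0.5, -1.5, 0.6]
grip_width: 0.0679
grasp_force: 0.0
```

Request:
{"method": "servo_tool", "body": {"series": [[[0, 0, -0.03, 0, 0, 0, 0.8], [0, 0, -0.1, 0, 0, 0, 0.8], [0, 0, -0.2, 0, 0, 0, 0.8], [0, 0, -0.3, 0, 0, 0, 0.8], [0, 0, -0.4, 0, 0, 0, 0.8], [0, 0, -0.5, 0, 0, 0, 0.8], [0.3, 0, -0.6, 0, 0, 0, 0.8], [0.5, 0, -0.6, 0, 0, 0, 0.8], [0.6, 0, -0.6, 0, 0, 0, 0.8], [0.6, 0, -0.6, 0, 0, 0, 0.8], [0.6, 0, -0.6, 0, 0, 0, 0.8], [0.6, 0, -0.6, 0, 0, 0, 0.8]]]}}

```text
time_s: 15.07
tool_pos: [0.6044, 0.1754, 0.2413]
tool_rot: [179.9, -0.3, 87.6]
force: [-1.3, -0.8, -0.3]
grip_width: 0.0696
grasp_force: 0.0
```

```bash
python3 - <<'E'
from h import *
o=get_obs();print(o['tool_pos'],o['force'],o['grip_width'])
t=cam('top')['frame'][140:300,230:480,::-1];s=cam('side')['frame'][90:290,230:430,::-1]
cv2.imwrite('pics/end.png',np.vstack([cv2.resize(t,(500,320)),cv2.resize(s,(500,280) if 0 else (270,270))[:, :] if 0 else cv2.resize(s[:112],(500,280),interpolation=2)]))
E
python3 s.py
```

```text
[0.6044322  0.17539459 0.24134069] [-1.30155893 -0.82477885 -0.32885277] 0.06956707412518474
start -25.499999999999996 now 59.00000000000008 travel 84.50000000000007
[0.606  0.1665 0.2398] [-0.6 -0.3 -0.6] 0.06987099345477576
```

View pics/end.png

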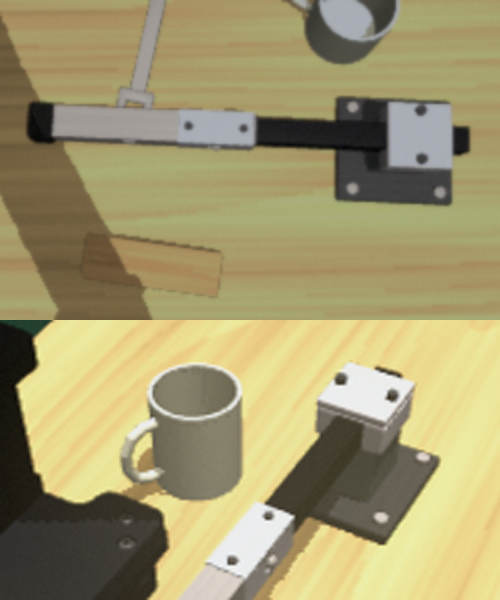

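The end picture shows the sleeve drawn out about 84 mm. The near button's nose stands in the plate's hole at (216,148) in the top part and (271,560) in the side part, and the loose things are where they were.

```bash
python3 -c "
from h import *
print(env.sign_off())"
```

```text
the job is handed in; nothing more can be done
None
```

The job is handed in: the sleeve is drawn out about 84 mm and caught in the next holes, with a peak pull of about 18 N drawing the buttons in and 12.5 N at the catch. I saw the near button out in the final pictures but not the far one, and the mug, offcut and wrench were not moved.

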